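# Lock the ruler with its quarter-turn key

## Robot

A 6-joint arm with a two-finger parallel gripper is mounted at the origin on the work surface. World frame = base frame: x ahead of the robot, y to its left, z up, the work surface at z = 0. Lengths are in mm, angles in rad, forces in N, time in s.
With the tool pointing down it reaches from about 350 to 875 mm from the base axis. Payload 4.2 kg.
Tool frame: the origin (TCP) lies at the very end of the fingers, on their centre line; the grasp point (between the pads) lies 19 mm behind it; z points along the fingers, y is the line along which they close (so a half turn about z gives the same grasp; the last joint's range is limited). The gripper opens to 85 mm and grips with 20 to 120 N. Pads are 22 mm wide; open, the fingers measure 114 mm over their backs; the gripper's body (76 mm by 85 mm) begins 54 mm behind the grasp point. The pads swing forward as they close: fully open they stand 13 mm farther back than shut.
Start: joints at [-0.877, 0.385, 0.008, 0, -1.194, -0.259], TCP at [263.28, -566.818, 231.312] pointing down, gripper open.
Joint ranges: [-3.14, 3.14], [-1.21, 2.06], [-1.07, 1.41], [-3.16, 2.05], [-2.99, -0.16], [-3.1, 3.1]. Speed limits (rad/s): [2.79, 2.79, 3.14, 3.14, 3.14, 3.14].

## Interface

Orientations are given as a unit quaternion [x, y, z, w].
In Python, from bench import read_state, get_image, camera_model, job_done gives the robot as it stands.
- The arm moves only by the shell command python3 -m handwheel 'ROWS'. ROWS is JSON, a list of rows, each a list of 7 numbers: the shift along the tool's x, y, z in m, then the turn, a rotation vector about the tool's x, y, z in rad, then the gripper's target within -1 to 1 (fully open at 1, half-way at 0, shut at -1). In form: [[dx, dy, dz, wx, wy, wz, jaw], ...]. A call has 1 to 10 rows; each row is the pose to reach, as a shift and turn from the pose commanded when the call began, along the tool's axes at that moment; what a row does not reach only later rows make up. A row lasts 1/8 s, in which the tool goes at most 62.5 mm and 10.7 degrees, less where a joint would pass 70% of its speed; a pose out of reach is approached as far as the arm can. A call with a gripper value outside its range is refused whole. The fingers move at their own pace and stop on an object; the grip force is fixed at half the most. Time passes only in rows, so rows that repeat a pose let the fingers close. It gives the time, the measured TCP pose, the force, the opening and the grip force at its end, in the units of the state.
- read_state(): the state, without advancing time (a new reading comes with each control period).
- get_image(name): name is "scene" or "top" or "wrist"; returns (picture, depth): 480x640x3 uint8, blue, green, red; 480x640 float32, mm along the optical axis (not along the pixel's ray), 0 where there is no reading.
- camera_model(name): a dict with "K" (3x3 intrinsics, pixels), "rvec" (rotation vector, rad) and "tvec" (3), from world to camera coordinates, as OpenCV has them; the wrist camera has in their place "hand_eye" (4x4, takes a point from camera to tool coordinates, whose origin is the TCP and whose axes are the flange's). Camera axes: x right, y down, z forward; pixel columns grow to the right and rows downward; lengths in mm; the calibration is good to about 2 mm. A picture is of the moment at which its call begins: read the wrist's pose just before it. camera_model takes no time and is no camera call.
- job_done(): hands the job in; it is judged then, once.
The state is a dict: "clock": time; "joints": joint angles; "joint_vel": joint speeds; "joint_efforts": joint torques, N m; "position": TCP position; "ee_rot": TCP orientation; "contact_force": force on the tool from outside, world axes, zero at the start; "wrist_torque": the same for the moment, N m; "gripper_width": finger opening in mm; "grasp_force": force on a finger pad.
Only numpy, scipy, OpenCV 4.12 (cv2) and the standard library are available. Lean on these libraries where they do the work, as an engineer would, in place of code of your own. Each camera call takes 0.05 s, during which the arm holds its last target. There are 200 camera calls.

## Task

Take the purple T-head key from its stand, feel for the slot in the ruler lock's sliding white shoe and pass the T-head down through it. Press gently against the spring, turn the key a quarter turn clockwise (seen from above) to its stop and let the spring lift it into its seat, so that it stays locked upright in the shoe by itself. Never press on the lock with 25 N or more, neither with the key nor with the gripper, and leave the other things on the mat where they are.

Things in the scene. Friction and masses are not known exactly. Their poses are not given: they have to be found in the camera images.
- key_grip (a point): Centre of the purple grip of the loose key (about 80 g), upright in its stand: a block 44 (key x) x 14 (key y) x 44 mm high; pinch it across key y from above. Below: white collar 34 mm across, its top 22 mm and its underside 26 mm below this point, then an 8 mm shank and the T-head. Turned half a turn the key is the same.
- key_head (a point): Centre of the key's steel T-head, a bar 30 (key x) x 8 (key y) x 6 mm high, parallel to the grip; 40 mm straight below key_grip. The top of the T-head is 11 mm below the collar's underside.
- stand: Fixed lilac block 70 (x) x 50 (y) x 30 mm high, origin under its centre; the key's T-head hangs in a 36 x 12.5 mm pocket, 20 mm deep, along the block's x, the collar resting on the block's top. Lift the key 22 mm or more to clear it.
- lock: Fixed ruler lock: lilac track 100 (x) x 150 (y) x 36 mm high, a clear ruler reaching out along its +x; origin under the track's centre. A white shoe 62 (x) x 56 (y) mm, flat top 40 mm above the mat, sits stiffly in the track (stays put under sideways pushes below about 9 N), anywhere up to 7.5 mm either way of the middle along lock y: its exact place is not measured.
- lock_mid (a point): Middle of the track at the height of the shoe's top; axes as the lock. The vertical slot in the shoe, square-edged, 34 mm long (lock x) x 11.5 mm wide (lock y), through a 4 mm top plate, is centred here in x but up to 7.5 mm away either way in lock y, with the shoe. Beside the slot the shoe's top is flat. The shoe stands on rubber feet and sinks 1 mm for every 6 N pressed on it.
- lock_press (a point): 14 mm below lock_mid: height of the T-head's centre at full press, collar on the shoe. Lips under the plate let the head turn only with its top 8 mm or more below the shoe's top (collar less than 3 mm above the shoe). A spring pad meets the head's underside 9 mm below the shoe's top: 3 N, plus 0.5 N per mm, about 7 N at full press. Turns only clockwise from above; stop up to 8 degrees past 90.
- lock_seat (a point): 7 mm below lock_mid: height of the T-head's centre when locked. Once turned, with the T-head along lock y, the spring lifts the key 4 to 7 mm, the head rising between the lips against the underside of the plate; the collar then stands 7 mm above the shoe.
- dish: Bystander: red round pin dish 72 mm across, 22 mm high; origin under its centre.
- tin: Bystander: open metal clip tin 75 x 50 x 24 mm; origin under its centre.
- spool_a: Bystander: orange thread spool 26 mm across, 44 mm high; origin under its centre.
- spool_b: Bystander: blue thread spool 26 mm across, 44 mm high; origin under its centre.
- handle: Bystander: lilac twin-suction-cup ruler handle with purple grip, 254 mm long along its y, 84 mm wide, 45 mm high; origin under its centre.
- cutter: Bystander: rotary cutter, closed, yellow handle along its x, 155 mm long, 16 mm high.
- weight: Bystander: steel pattern weight 52 mm across, 30 mm high; origin under its centre.
Mind the look-alikes: they are no part of the job. What is shaped like the part that bears key_grip but black is not meant.

How it is judged (in metres and radians):
On the way, in this order (a step that is already met when the one before it is completed fails the run):
1. the T-head has passed down through the slot in the plate, still lined up with it (horizontal distance between key_head and lock_mid below 0.014 m and z of key_head in the frame of lock_mid below -0.0075 m and angle between the x axis of key_head and the x axis of lock_mid, either way round below 0.25 rad).
2. pressed below the lips and turned a quarter turn (horizontal distance between key_head and lock_mid below 0.014 m and z of key_head in the frame of lock_mid below -0.0095 m and angle between the x axis of key_head and the y axis of lock_mid, either way round below 0.35 rad).
At the end, for the whole second after the job is handed in: The key stands released and upright (within 9 degrees) in the lock, T-head within 14 mm of the track's middle, turned across the slot (within 14 degrees of the lock's y axis) and lifted by the spring against the underside of the plate (head centre 5.5 to 9.2 mm below the shoe's top) (horizontal distance between key_head and lock_mid below 0.014 m and z of key_head in the frame of lock_mid between -0.0092 and -0.0055 m and angle between the x axis of key_head and the y axis of lock_mid, either way round below 0.25 rad and angle between key_head's own z axis and vertical below 0.15 rad); the robot touches nothing.
It fails at once if the key is pressed on the lock with 25 N or more (contact force between key and lock above 25 N).
It fails at once if the fingers or arm press on the lock with 25 N or more (contact force between any of the fingers, the arm and lock above 25 N).
It fails at once if a bystander is moved by more than 25 mm (distance of any of dish, tin, spool_a, spool_b, handle, cutter, weight from where it was at the start of the episode above 0.025 m).
It also fails if it takes over 58 s, if anything falls off the work surface, if the arm or the gripper's body presses on something with over 40 N, if the wrist force passes 120 N, or if a joint passes its speed limit or range.

## Working session

There is one attempt and no reset: what is moved stays moved. The work goes in short steps, Python scripts to look and compute and a shell command to move; the robot and the scene stay as the last step left them, time stands still between calls to the robot, and variables do not carry over. Pictures are saved under pics/ and viewed, at most 10 in all, crops included, and the job is handed in when it is done.

```bash
ls; mkdir -p pics; cat > h.py <<'E'
import numpy as np, cv2
from bench import *
def save(n,f):
    p,d=get_image(n); cv2.imwrite('pics/'+f+'.png',p); np.save('pics/'+f+'.npy',d); return p,d
def ray(n,uv,z):
    m=camera_model(n);K=np.array(m['K']);R=cv2.Rodrigues(np.array(m['rvec'],float))[0];t=np.array(m['tvec'],float).ravel()
    uv=np.atleast_2d(uv).astype(float)
    d=np.c_[uv,np.ones(len(uv))]@np.linalg.inv(K).T@R; c=-R.T@t
    return c+d*((z-c[2])/d[:,2])[:,None]
def cloud(n,d):
    m=camera_model(n);K=np.array(m['K']);R=cv2.Rodrigues(np.array(m['rvec'],float))[0];t=np.array(m['tvec'],float).ravel()
    v,u=np.mgrid[:480,:640]; P=np.stack([u,v,np.ones_like(u)],-1)@np.linalg.inv(K).T*d[...,None]
    return (P-t)@R
E
python3 - <<'E'
from h import *
save('top','top');save('scene','scene')
print(read_state());print(camera_model('top'));print(camera_model('wrist'))
E
```

```text
pics
{'clock': 0.1, 'joints': array([-8.77393784e-01,  3.85504091e-01,  6.77149707e-03, -4.71169675e-04,
       -1.19403131e+00, -2.58576682e-01]), 'joint_vel': array([ 6.96486996e-04, -1.78898495e-03,  1.35977099e-03,  2.06361129e-03,
        1.64495016e-04, -6.44379262e-05]), 'joint_efforts': array([-3.56621358e-04, -3.93318987e+01,  1.88929152e+01,  4.19805184e+00,
       -2.62253314e-03, -4.84345321e-06]), 'position': array([ 263.06944182, -566.35455787,  230.31439911]), 'ee_rot': array([-2.15619226e-01,  9.76477001e-01,  9.74768622e-04, -2.56155674e-04]), 'contact_force': array([-0.03564145,  0.19753791, -0.82990055]), 'wrist_torque': array([-0.00743296, -0.06725728, -0.05131569]), 'grasp_force': 0.0, 'gripper_width': 85.29958934337313}
{'K': array([[569.43670389,   0.        , 320.03971176],
       [  0.        , 569.43670389, 236.49702074],
       [  0.        ,   0.        ,   1.        ]]), 'rvec': array([ 2.20940376, -2.15934977,  0.06859686]), 'tvec': array([ -71.70170668,  579.11203669, 1459.3393248 ])}
{'K': array([[374.30859643,   0.        , 317.64654341],
       [  0.        , 374.30859643, 242.21910175],
       [  0.        ,   0.        ,   1.        ]]), 'hand_eye': array([[-3.47660839e-04, -9.50998343e-01, -3.09195780e-01,
         8.00358214e+01],
       [ 9.99999063e-01,  7.88721955e-05, -1.36699097e-03,
        -1.10102883e+00],
       [ 1.32439310e-03, -3.09195965e-01,  9.50997424e-01,
        -1.42159788e+02],
       [ 0.00000000e+00,  0.00000000e+00,  0.00000000e+00,
         1.00000000e+00]])}
```

View pics/top.png

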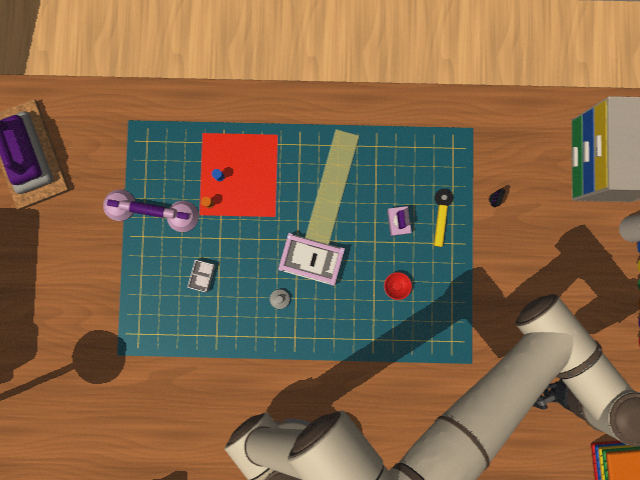

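View pics/scene.png

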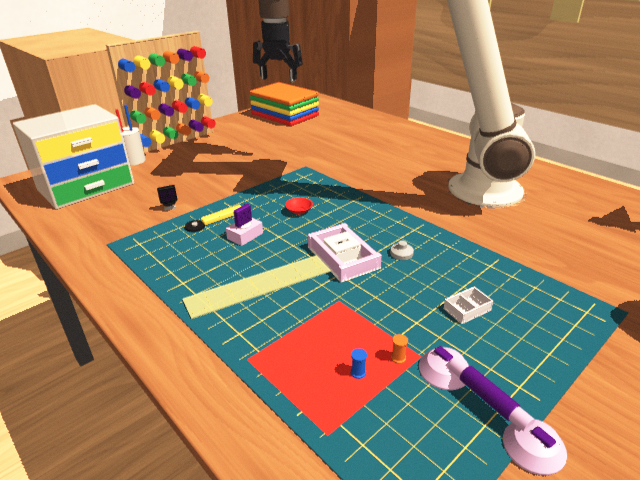

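The top view shows the purple key in its lilac stand at about (401,220), with the black look-alike at (498,196). The lock is at (312,259), its dark slot near (314,259), and the ruler (+x) runs up towards (345,135). The dish (398,286) and the cutter (440,220) are close to the stand. The scene view agrees.

```bash
python3 - <<'E'
from h import *
p=cv2.imread('pics/top.png');d=np.load('pics/top.npy');C=cloud('top',d)
hsv=cv2.cvtColor(p,cv2.COLOR_BGR2HSV)
for nm,uv in [('grip',(401,219)),('slot',(314,259)),('standtop',(393,227)),('rim',(283,258)),('shoe',(300,255)),('mat',(250,320))]:
    print(nm,hsv[uv[1],uv[0]],C[uv[1],uv[0]].round(1))
def comp(mask,box,name,z):
    m=np.zeros(mask.shape,np.uint8);x0,y0,x1,y1=box;m[y0:y1,x0:x1]=mask[y0:y1,x0:x1]
    n,l,s,c=cv2.connectedComponentsWithStats(m.astype(np.uint8))
    i=1+np.argmax(s[1:,4]);cn=max(cv2.findContours((l==i).astype(np.uint8),0,1)[0],key=cv2.contourArea)
    W=ray('top',cn[:,0],z)[:,:2].astype(np.float32);r=cv2.minAreaRect(W)
    b=cv2.boxPoints(r);e=[b[1]-b[0],b[2]-b[1]];L=max(e,key=np.linalg.norm)
    print(name,s[i,4],'centre',np.round(r[0],1),'size',np.round(r[1],1),'long axis deg',round(np.degrees(np.arctan2(L[1],L[0])),1),'centroid',ray('top',c[i],z).round(1))
H,S,V=cv2.split(hsv)
pur=((H>125)&(H<150)&(S>120)).astype(np.uint8)
lil=((H>125)&(H<165)&(S>20)).astype(np.uint8)
comp(pur,(385,200,415,240),'grip',92-18)
comp(lil,(380,200,420,245),'stand',30)
comp(lil,(270,225,350,290),'lock',36)
comp((V<90).astype(np.uint8),(305,248,323,270),'slot',40)
E
python3 - <<'E'
import cv2
p=cv2.imread('pics/top.png')[190:310,260:420]
cv2.imwrite('pics/crop.png',cv2.resize(p,None,fx=5,fy=5,interpolation=cv2.INTER_CUBIC))
E
```

```text
grip [140 179 114] [ 624.2 -258.8   86.5]
slot [165  12  42] [521.4 -44.4  35.4]
standtop [165  57 203] [ 608.4 -245.7   33.6]
rim [165  57 207] [522.   34.9  39.1]
shoe [ 21  32 221] [531.8  -7.1   6.1]
mat [ 93 124 109] [359.9 118.7   3.6]
grip 113 centre [ 625.3 -260.5] size [44.5 16.3] long axis deg 8.9 centroid [[ 624.7 -260.4   74. ]]
stand 441 centre [ 626.1 -261.1] size [71.4 54.7] long axis deg 9.0 centroid [[ 626.1 -262.4   30. ]]
lock 306 centre [522.4 -35.3] size [147.6  98.9] long axis deg 75.6 centroid [[519.4  -1.7  36. ]]
slot 43 centre [520.7 -42.5] size [ 8.4 31.6] long axis deg -14.6 centroid [[520.8 -42.5  40. ]]
```

View pics/crop.png

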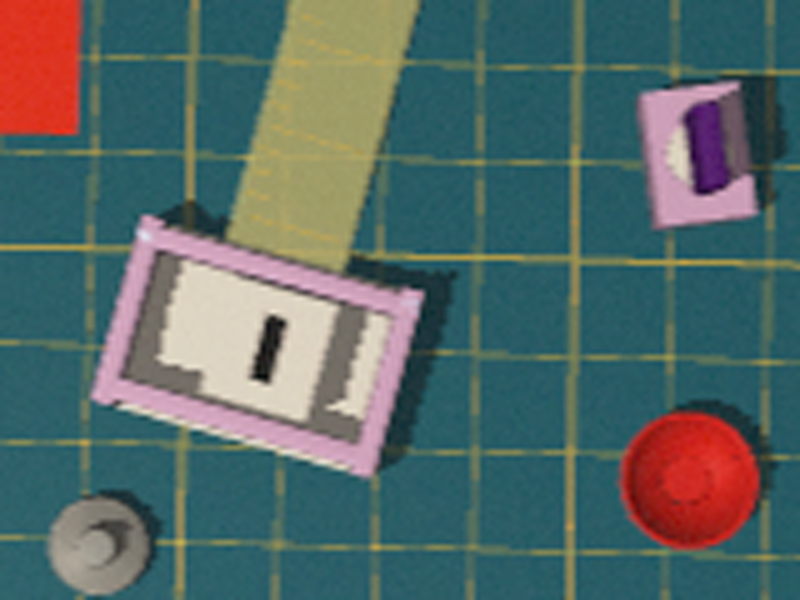

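```bash
cat >> h.py <<'E'
from scipy.spatial.transform import Rotation as Ro
def tool():
    s=read_state();R=Ro.from_quat(s['ee_rot']);return np.array(s['position']),R,s
def yaw():
    R=tool()[1].as_matrix();return np.degrees(np.arctan2(R[1,0],R[0,0]))
def go(x,y,z,yawdeg):
    """shift (m) in tool axes and rotvec to reach pose, tool down"""
    p,R,s=tool();c,n=np.cos(np.radians(yawdeg)),np.sin(np.radians(yawdeg))
    T=Ro.from_matrix([[c,n,0],[n,-c,0],[0,0,-1]])
    print('t',round(s['clock'],2),'at',p.round(1),'yaw',round(yaw(),1),'->',(R.inv().apply(np.array([x,y,z])-p)/1000).round(4),(R.inv()*T).as_rotvec().round(4))
def wray(pose,uv,z):
    p,R=pose;m=camera_model('wrist');K=np.array(m['K']);E=np.array(m['hand_eye'])
    uv=np.atleast_2d(uv).astype(float);d=np.c_[uv,np.ones(len(uv))]@np.linalg.inv(K).T@E[:3,:3].T
    d=R.apply(d);c=p+R.apply(E[:3,3]);return c+d*((z-c[2])/d[:,2])[:,None]
E
python3 -c "
from h import *
go(625,-260.5,170,9)"
```

```text
t 0.1 at [ 263.1 -566.4  230.3] yaw -155.1 -> [-0.4571  0.1249  0.0605] [ 5.000e-04  2.900e-03 -2.864e+00]
```

```bash
python3 -m handwheel '[[-0.06,0.015,0,0,0,-0.18,0],[-0.12,0.03,0,0,0,-0.36,0],[-0.18,0.045,0,0,0,-0.54,0],[-0.24,0.06,0,0,0,-0.72,0],[-0.3,0.08,0.01,0,0,-0.9,0],[-0.36,0.1,0.03,0,0,-1.08,0],[-0.42,0.115,0.05,0,0,-1.26,0],[-0.457,0.125,0.06,0,0,-1.44,0],[-0.457,0.125,0.06,0,0,-1.62,0],[-0.457,0.125,0.06,0,0,-1.8,0]]'; python3 -c "
from h import *
go(625,-260.5,170,9);print(tool()[2]['joints'].round(2))"
```

```text
clock: 1.35
position: [625.3, -259.9, 169.9]
ee_rot: [0.901, -0.435, -0.001, 0.0]
contact_force: [-0.4, 0.2, -0.3]
gripper_width: 42.5
grasp_force: 0.0
t 1.35 at [ 625.3 -259.9  169.9] yaw -51.5 -> [ 0.0003  0.0006 -0.0001] [ 3.0000e-04  2.5000e-03 -1.0566e+00]
[-0.16  0.52  0.07 -0.   -1.12  0.83]
```

```bash
python3 -m handwheel '[[0,0,0,0,0,-0.18,0],[0,0,0,0,0,-0.36,0],[0,0,0,0,0,-0.54,0],[0,0,0,0,0,-0.72,0],[0,0,0,0,0,-0.9,0],[0,0,0,0,0,-1.057,0],[0,0,0,0,0,-1.057,0],[0,0,0,0,0,-1.057,0]]'; cat >> h.py <<'E'
def rect(mask,pose,z,name,box=(0,0,640,480)):
    m=np.zeros(mask.shape,np.uint8);x0,y0,x1,y1=box;m[y0:y1,x0:x1]=mask[y0:y1,x0:x1]
    n,l,s,c=cv2.connectedComponentsWithStats(m);i=1+np.argmax(s[1:,4])
    cn=max(cv2.findContours((l==i).astype(np.uint8),0,1)[0],key=cv2.contourArea)
    r=cv2.minAreaRect(wray(pose,cn[:,0],z)[:,:2].astype(np.float32));b=cv2.boxPoints(r);L=max([b[1]-b[0],b[2]-b[1]],key=np.linalg.norm)
    print(name,'px',s[i],'centre',np.round(r[0],1),'size',np.round(r[1],1),'axis',round(float(np.degrees(np.arctan2(L[1],L[0]))),1))
E
python3 - <<'E'
from h import *
p,R,s=tool();im,d=save('wrist','w1')
H,S,V=cv2.split(cv2.cvtColor(im,cv2.COLOR_BGR2HSV))
pur=((H>125)&(H<150)&(S>120)).astype(np.uint8)
lil=((H>125)&(H<170)&(S>20)).astype(np.uint8)
rect(pur,(p,R),78,'grip');rect(lil,(p,R),30,'stand')
go(625,-260.5,170,9)
E
```

```text
clock: 2.35
position: [624.9, -260.9, 170.9]
ee_rot: [0.997, 0.074, -0.0, -0.0]
contact_force: [-1.0, 0.1, -0.3]
gripper_width: 42.5
grasp_force: 0.0
grip px [ 312  204   21   74 1452] centre [ 628.4 -264.9] size [50.5 13.3] axis 8.2
stand px [   0  228  151  161 6778] centre [515.6 -62.1] size [120.6 120.2] axis 77.6
t 2.4 at [ 625.  -260.9  171. ] yaw 8.5 -> [ 0.0001 -0.0004  0.001 ] [-0.0002  0.0004 -0.0087]
```

View pics/w1.png

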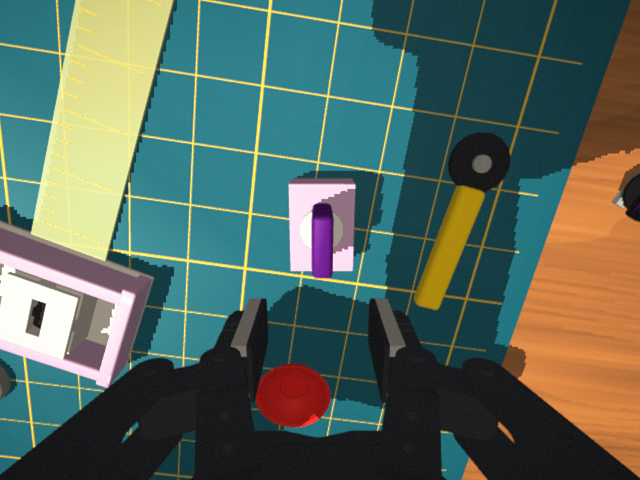

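```bash
python3 - <<'E'
from h import *
p,R,s=tool();im=cv2.imread('pics/w1.png');d=np.load('pics/w1.npy')
f=lambda q:R.inv().apply(q-p).round(1)
print('centre ray',wray((p,R),(322.5,241),78).round(1),f(wray((p,R),(322.5,241),78)))
H,S,V=cv2.split(cv2.cvtColor(im,cv2.COLOR_BGR2HSV))
for r in range(200,282,6): 
    c=np.where((S[r,290:360]>120)&(H[r,290:360]>125)&(H[r,290:360]<150))[0]
    if len(c): u=290+c; print(r,u.min(),u.max(),f(wray((p,R),[(u.min()-.5,r),(u.max()+.5,r)],78)).tolist(),V[r,(u.min()+u.max())//2],d[r,(u.min()+u.max())//2])
lil=((H>140)&(H<175)&(S>20)&(V>180)).astype(np.uint8)
print(p,R.as_matrix().round(3))
# stand top corners from lilac, box
m=lil[170:280,280:360];v,u=np.where(m);print(u.min()+280,u.max()+280,v.min()+170,v.max()+170)
rect(lil,(p,R),30,'stand',(275,165,365,280))
E
```

```text
centre ray [[ 629.  -265.1   78. ]] [[ 3.4  4.7 93. ]]
206 314 330 [[26.9, -1.1, 93.0], [26.9, 9.8, 93.0]] 62 268.48856
212 313 331 [[22.9, -1.8, 93.0], [22.9, 10.5, 93.0]] 60 250.81035
218 313 332 [[19.0, -1.8, 93.0], [19.0, 11.2, 93.0]] 122 239.96545
224 313 332 [[15.0, -1.8, 93.0], [14.9, 11.2, 93.0]] 168 240.55074
230 312 332 [[10.9, -2.5, 93.0], [10.9, 11.3, 93.0]] 166 242.14204
236 312 332 [[6.8, -2.5, 93.0], [6.8, 11.3, 93.0]] 161 242.65654
242 312 332 [[2.7, -2.5, 93.0], [2.7, 11.4, 93.0]] 157 244.58838
248 313 332 [[-1.5, -1.9, 93.0], [-1.5, 11.4, 93.0]] 153 245.28084
254 312 331 [[-5.7, -2.6, 93.0], [-5.8, 10.8, 93.0]] 157 246.28143
260 312 331 [[-10.0, -2.6, 93.0], [-10.0, 10.8, 93.0]] 153 248.36969
266 312 331 [[-14.3, -2.6, 93.1], [-14.3, 10.9, 93.0]] 155 249.39139
272 312 331 [[-18.7, -2.6, 93.1], [-18.7, 10.9, 93.0]] 154 250.4614
[ 624.99515782 -260.90808595  171.04417733] [[ 0.989  0.148 -0.   ]
 [ 0.148 -0.989  0.   ]
 [-0.    -0.    -1.   ]]
289 354 184 270
stand px [ 289  184   66   87 2153] centre [ 623.9 -265.3] size [70.2 49.9] axis 8.4
```

```bash
python3 - <<'E'
from h import *
for i in range(2): print(camera_model('wrist'))
print(camera_model('top'))
E
```

```text
{'K': array([[374.30859643,   0.        , 317.64654341],
       [  0.        , 374.30859643, 242.21910175],
       [  0.        ,   0.        ,   1.        ]]), 'hand_eye': array([[-3.49623910e-04, -9.51721400e-01, -3.06962954e-01,
         7.83701229e+01],
       [ 9.99999453e-01, -6.35429377e-04,  8.31136179e-04,
         1.34032569e+00],
       [-9.86063366e-04, -3.06962495e-01,  9.51721101e-01,
        -1.42157742e+02],
       [ 0.00000000e+00,  0.00000000e+00,  0.00000000e+00,
         1.00000000e+00]])}
{'K': array([[374.30859643,   0.        , 317.64654341],
       [  0.        , 374.30859643, 242.21910175],
       [  0.        ,   0.        ,   1.        ]]), 'hand_eye': array([[-3.49623910e-04, -9.51721400e-01, -3.06962954e-01,
         7.83701229e+01],
       [ 9.99999453e-01, -6.35429377e-04,  8.31136179e-04,
         1.34032569e+00],
       [-9.86063366e-04, -3.06962495e-01,  9.51721101e-01,
        -1.42157742e+02],
       [ 0.00000000e+00,  0.00000000e+00,  0.00000000e+00,
         1.00000000e+00]])}
{'K': array([[569.43670389,   0.        , 320.03971176],
       [  0.        , 569.43670389, 236.49702074],
       [  0.        ,   0.        ,   1.        ]]), 'rvec': array([ 2.20940376, -2.15934977,  0.06859686]), 'tvec': array([ -71.70170668,  579.11203669, 1459.3393248 ])}
```

```bash
python3 -m handwheel '[[-0.001,0.003,0.04,0,0,0,0],[-0.001,0.003,0.08,0,0,0,0],[-0.001,0.003,0.115,0,0,0,0],[-0.001,0.003,0.131,0,0,0,0],[-0.001,0.003,0.131,0,0,0,0],[-0.001,0.003,0.131,0,0,0,-0.5],[-0.001,0.003,0.131,0,0,0,-1],[-0.001,0.003,0.131,0,0,0,-1],[-0.001,0.003,0.131,0,0,0,-1],[-0.001,0.003,0.131,0,0,0,-1]]'; python3 -c "
from h import *
go(625,-260.5,170,9)
s=tool()[2];print(s['wrist_torque'])"
```

```text
clock: 3.65
position: [625.8, -264.3, 42.4]
ee_rot: [0.997, 0.075, 0.002, 0.001]
contact_force: [-0.0, 1.0, 6.4]
gripper_width: 13.3
grasp_force: 59.1
t 3.65 at [ 625.8 -264.3   42.4] yaw 8.6 -> [ 1.000e-04 -3.700e-03 -1.276e-01] [ 0.0016 -0.0031 -0.0063]
[ 0.28018273  0.01508337 -0.04006657]
```

```bash
python3 -m handwheel '[[0,0,-0.03,0,0,0,-1],[0,0,-0.08,0,0,0,-1],[0,0,-0.08,0,0,0,-1],[0,0,-0.08,0,0,0,-1]]'; python3 -c "
from h import *
go(467.5,-28.7,120,-14.5)
s=tool()[2];print(s['wrist_torque'],s['contact_force'])"
```

```text
clock: 4.15
position: [623.8, -263.7, 119.7]
ee_rot: [0.997, 0.075, -0.0, -0.001]
contact_force: [0.1, -0.4, -1.5]
gripper_width: 13.1
grasp_force: 58.7
t 4.15 at [ 623.8 -263.7  119.7] yaw 8.6 -> [-1.195e-01 -2.557e-01  1.000e-04] [-0.001   0.0011  0.4027]
[-0.02612225 -0.03891336  0.03389481] [ 0.08298832 -0.44782086 -1.49109008]
```

```bash
python3 -m handwheel '[[-0.02,-0.043,0,0,0,0.13,-1],[-0.04,-0.085,0,0,0,0.26,-1],[-0.06,-0.128,0,0,0,0.4,-1],[-0.08,-0.17,0,0,0,0.403,-1],[-0.1,-0.213,0,0,0,0.403,-1],[-0.1195,-0.256,0,0,0,0.403,-1],[-0.1195,-0.256,0,0,0,0.403,-1],[-0.1195,-0.256,0,0,0,0.403,-1],[-0.1195,-0.256,0,0,0,0.403,-1]]'; python3 - <<'E'
from h import *
p,R,s=tool();im,d=save('wrist','w2');np.save('pics/w2p.npy',np.r_[p,s['ee_rot']])
go(467.5,-28.7,120,-14.5);print(camera_model('wrist')['hand_eye'][:,3])
E
```

```text
clock: 5.28
position: [468.4, -29.5, 119.8]
ee_rot: [0.992, -0.127, -0.0, 0.0]
contact_force: [-0.2, -0.6, -2.1]
gripper_width: 13.6
grasp_force: 59.0
t 5.33 at [468.4 -29.6 119.9] yaw -14.6 -> [-0.0011 -0.0006 -0.0001] [ 0.0004  0.0007 -0.0014]
[  78.94816199    1.49037424 -142.15705801    1.        ]
```

View pics/w2.png

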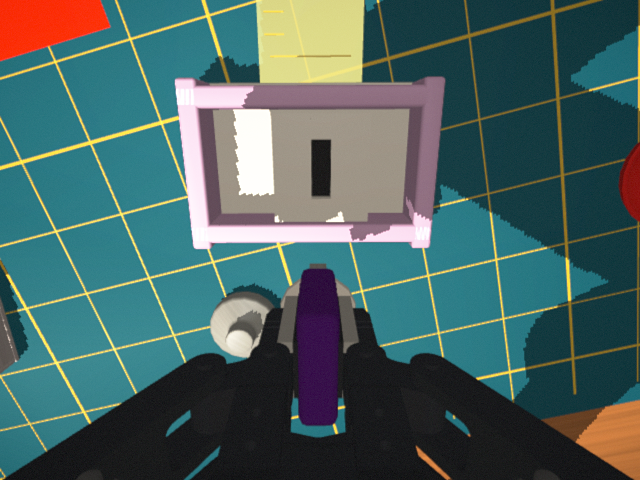

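```bash
python3 - <<'E'
from h import *
a=np.load('pics/w2p.npy');p=a[:3];R=Ro.from_quat(a[3:]);im=cv2.imread('pics/w2.png');d=np.load('pics/w2.npy')
H,S,V=cv2.split(cv2.cvtColor(im,cv2.COLOR_BGR2HSV))
f=lambda q:R.inv().apply(q-p).round(1)
sl=(V<70).astype(np.uint8)
rect(sl,(p,R),40,'slot',(295,125,350,210))
for c in ([(311,168),(331,168)],[(321,139),(321,197)]): print(c)
m=sl[125:210,295:350];v,u=np.where(m);print('slot px',u.mean()+295,v.mean()+125,u.min()+295,u.max()+295,v.min()+125,v.max()+125)
print('slot tool',f(wray((p,R),(u.mean()+295,v.mean()+125),40)))
pur=((H>125)&(H<150)&(S>100))
for r in range(266,430,8):
    w=np.where(pur[r,280:360])[0]
    if len(w): print(r,280+w.min(),280+w.max(),round(280+(w.min()+w.max())/2,1),V[r,318],d[r,318].round(0))
lil=((H>135)&(H<178)&(S>20)).astype(np.uint8)
rect(lil,(p,R),36,'track',(165,65,455,262))
crop=im[255:320,270:370];cv2.imwrite('pics/c2.png',cv2.resize(crop,None,fx=7,fy=7,interpolation=cv2.INTER_NEAREST))
np.savetxt('/dev/stdout',V[256:300:2,296:342:2],fmt='%d')
E
```

```text
slot px [ 312  140   19   56 1037] centre [518.7 -46.3] size [10.6 31.8] axis -14.8
[(311, 168), (331, 168)]
[(321, 139), (321, 197)]
slot px 320.76567020250724 167.28736740597878 312 330 140 195
slot tool [[53.5  3.4 79.8]]
274 303 333 318.0 59 150.0
282 301 334 317.5 59 143.0
290 300 335 317.5 61 136.0
298 299 337 318.0 58 130.0
306 298 338 318.0 58 123.0
314 297 339 318.0 66 120.0
322 296 339 317.5 75 119.0
330 296 339 317.5 74 119.0
338 296 339 317.5 75 120.0
346 298 337 317.5 73 120.0
354 298 338 318.0 73 121.0
362 298 337 317.5 73 122.0
370 298 337 317.5 71 122.0
378 298 337 317.5 75 124.0
386 298 337 317.5 74 126.0
394 299 337 318.0 74 126.0
402 299 337 318.0 73 128.0
410 299 336 317.5 75 128.0
418 300 335 317.5 72 128.0
track px [  175    77   270   172 16268] centre [519.7 -40. ] size [150.3  99.7] axis 75.6
9 56 111 144 142 144
147 144 144 54 58 58 60 62 57 59 61 59 59 61 61 60 60 58 58 82 145 144 141
145 142 114 56 58 61 58 60 61 61 61 62 57 57 60 58 59 58 58 60 135 142 145
138 120 108 58 55 57 57 59 61 58 59 59 62 62 58 59 59 58 55 56 123 119 143
123 148 103 57 57 60 60 62 61 59 62 59 59 61 60 60 58 58 60 59 140 134 117
147 158 65 57 60 61 58 58 61 61 60 61 62 60 58 57 58 59 59 56 123 159 138
156 158 68 57 58 58 61 61 60 60 62 56 58 61 59 61 58 57 62 55 122 158 157
156 158 55 61 60 59 56 59 59 61 61 60 61 58 60 59 60 62 60 56 73 156 157
159 157 56 57 57 59 63 57 59 63 59 61 62 57 59 56 59 58 61 58 76 157 157
159 147 55 56 60 59 61 60 60 59 58 63 60 60 60 61 57 59 59 54 73 158 158
158 96 56 60 59 60 64 57 60 60 60 59 60 59 58 59 60 59 59 60 56 150 157
104 55 54 62 59 59 59 59 60 61 60 61 57 61 60 59 60 61 59 58 55 94 103
95 43 59 60 61 60 59 61 60 58 58 58 57 61 58 59 61 62 58 59 53 58 93
```

View pics/c2.png

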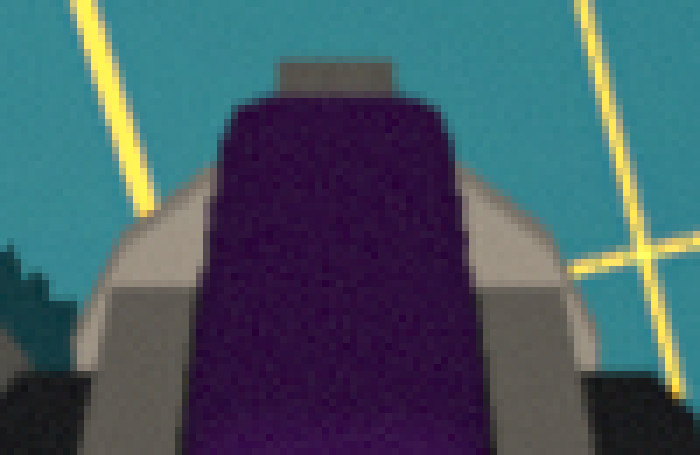

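```bash
python3 - <<'E'
from h import *
a=np.load('pics/w2p.npy');p=a[:3];R=Ro.from_quat(a[3:])
f=lambda q:R.inv().apply(q-p).round(2)
print('tip',f(wray((p,R),(318,263.7),p[2]-29.4)))
zt=p[2]-26.4+40+22
print('grip top z rel',zt-p[2],f(wray((p,R),[(317.7,314),(317.7,425)],zt)))
print('slot ends',f(wray((p,R),[(320.77,139.5),(320.77,195.5)],40)))
print('track mid',f(np.array([519.7,-40,40])), 'rect slot',f(np.array([518.7,-46.3,40])))
im=cv2.imread('pics/w2.png');V=im.max(2);print(V[132:146,320],V[190:204,320],V[168,306:316],V[168,326:336])
print(V[196:224,325])
E
```

```text
tip [[12.6   1.71 29.39]]
grip top z rel 35.60000000000001 [[ 20.58   1.53 -35.61]
 [-23.57   1.51 -35.58]]
slot ends [[69.2   3.36 79.74]
 [36.83  3.43 79.77]]
track mid [52.37 -2.77 79.75] rect slot [52.99  3.58 79.76]
[158 161 159 160 162 159 153 113  38  21  31  30  27  28] [ 26  28  30  27  28  48  95 121 130 153 158 156 159 158] [160 159 159 161 159  85  33  25  30  28] [ 25  29  30  23  65 151 160 161 159 160]
[ 94 125 134 156 159 159 159 159 159 156 157 156 159 157 157 156 157 155
 156 155 157 154 158 157 163 160 115 116]
```

```bash
python3 -m handwheel '[[0.03,0.001,0,0,0,0,-1],[0.0541,0.0018,0.015,0,0,0,-1],[0.0541,0.0018,0.035,0,0,0,-1],[0.0541,0.0018,0.045,0,0,0,-1],[0.0541,0.0018,0.045,0,0,0,-1],[0.0541,0.0018,0.045,0,0,0,-1]]'; python3 - <<'E'
from h import *
a=np.load('pics/w2p.npy');p=a[:3];R=Ro.from_quat(a[3:])
q,R2,s=tool();print('moved',R.inv().apply(q-p).round(2),'yaw',yaw(),s['contact_force'].round(2),s['wrist_torque'].round(3))
im,d=save('wrist','w3')
E
```

```text
clock: 6.08
position: [520.5, -44.2, 76.0]
ee_rot: [0.992, -0.126, 0.001, -0.0]
contact_force: [0.7, 0.1, -1.0]
gripper_width: 13.1
grasp_force: 59.0
moved [54.14  1.08 43.8 ] yaw -14.47922938197439 [ 0.69  0.1  -1.01] [ 0.064 -0.054 -0.028]
```

View pics/w3.png

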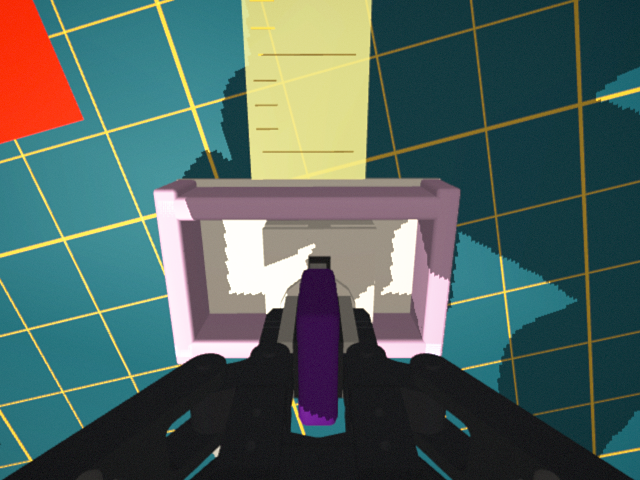

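```bash
python3 - <<'E'
from h import *
im=cv2.imread('pics/w3.png');V=im.max(2)
np.savetxt('/dev/stdout',V[252:276,300:340],fmt='%d')
E
```

```text
255 255 255 255 255 255 255 255 255 255 255 255 202 156 156 154 158 159 159 155 155 156 157 158 159 155 155 157 158 158 153 157 157 156 156 156 156 158 156 156
255 255 255 255 255 255 255 255 255 255 255 216 160 155 157 157 157 156 156 158 155 156 156 156 156 156 160 157 158 158 157 159 157 157 153 155 158 156 156 155
255 255 255 255 255 255 255 255 255 215 175 158 156 157 158 157 156 158 160 156 158 158 159 157 159 159 157 156 157 160 155 158 158 155 156 157 157 158 156 156
255 255 255 255 255 255 255 255 215 147 137 141 140 143 143 144 143 143 145 143 143 143 142 145 141 142 144 142 144 142 147 157 157 154 158 154 156 156 156 157
255 255 255 255 255 255 255 255 161 84 83 85 86 83 85 82 85 84 84 83 87 85 88 83 84 85 89 84 83 85 119 151 157 157 156 159 156 157 155 155
255 255 255 255 255 255 255 255 153 50 30 33 33 32 32 31 34 32 35 29 34 31 34 32 30 32 31 30 34 38 89 146 158 158 158 157 156 156 156 156
255 255 255 255 255 255 255 250 137 46 19 22 25 24 27 26 24 27 27 29 31 25 31 25 23 27 23 28 25 26 84 150 159 157 156 157 155 158 159 157
255 255 255 255 255 255 214 161 94 39 25 30 3
[... 1541 characters left out ...]
0 60 61 57 57 59 57 77 109 152 157 157 157 156 157 156
255 255 255 165 60 52 55 57 58 58 60 60 58 57 58 60 60 62 57 57 62 62 59 59 60 58 62 63 59 59 56 59 65 131 156 158 157 155 156 158
255 255 230 101 55 57 60 60 58 61 59 61 62 60 60 60 61 59 59 60 60 58 60 62 60 60 59 60 58 58 54 60 60 97 150 157 158 157 156 156
255 255 172 63 52 58 58 62 60 61 60 60 62 60 60 59 59 58 60 61 59 61 59 59 56 59 59 62 60 60 57 57 61 89 148 157 155 155 158 157
255 251 127 55 58 59 58 59 59 60 61 58 59 61 60 59 60 61 58 60 60 61 61 63 60 58 57 64 60 60 58 55 56 65 134 157 157 156 154 156
255 202 74 57 56 58 59 58 59 61 60 59 62 59 60 57 60 60 61 60 61 61 59 58 56 57 59 60 57 57 61 59 60 54 96 149 157 157 155 157
```

```bash
python3 - <<'E'
from h import *
p,R,s=tool();f=lambda q:R.inv().apply(q-p).round(2)
print(p)
for zz in (45,46,47): print('tip',f(wray((p,R),(318,262.8),zz)))
print('slot end',f(wray((p,R),(319.4,255.8),40)))
E
```

```text
[520.54440217 -44.0558781   76.15319388]
tip [[12.38  1.71 31.17]]
tip [[12.77  1.71 30.17]]
tip [[13.15  1.71 29.17]]
slot end [[14.25  2.43 36.17]]
```

```bash
python3 -m handwheel '[[0,0.0008,0,0,0,0,-1],[0,0.0008,0.002,0,0,0,-1],[0,0.0008,0.004,0,0,0,-1],[0,0.0008,0.006,0,0,0,-1],[0,0.0008,0.007,0,0,0,-1],[0,0.0008,0.008,0,0,0,-1],[0,0.0008,0.008,0,0,0,-1]]'
```

```text
clock: 7.0
position: [519.8, -44.9, 67.2]
ee_rot: [0.992, -0.126, -0.0, 0.0]
contact_force: [0.5, -0.2, -0.5]
gripper_width: 13.4
grasp_force: 59.0
```

```bash
python3 -m handwheel '[[0,0,0.001,0,0,0,-1],[0,0,0.002,0,0,0,-1],[0,0,0.002,0,0,0,-1]]'; python3 -m handwheel '[[0,0,0.001,0,0,0,-1],[0,0,0.002,0,0,0,-1],[0,0,0.002,0,0,0,-1]]'
```

```text
clock: 7.38
position: [519.7, -44.9, 65.2]
ee_rot: [0.992, -0.126, -0.0, 0.0]
contact_force: [0.6, -0.4, -0.5]
gripper_width: 13.0
grasp_force: 59.0
clock: 7.75
position: [519.8, -44.9, 63.2]
ee_rot: [0.992, -0.126, -0.0, 0.0]
contact_force: [-0.6, -0.4, -1.1]
gripper_width: 13.5
grasp_force: 59.0
```

```bash
python3 -c "
from h import *
p,R,s=tool();print(p,s['contact_force'],s['wrist_torque'],yaw())"
```

```text
[519.78386474 -44.90121577  63.22261236] [-0.62988433 -0.44511527 -1.09853014] [ 0.0005361  -0.00181305  0.02111429] -14.487885309977516
```

```bash
python3 -m handwheel '[[0,0,0.001,0,0,0,-1],[0,0,0.002,0,0,0,-1],[0,0,0.003,0,0,0,-1],[0,0,0.003,0,0,0,-1]]'; python3 -m handwheel '[[0,0,0.001,0,0,0,-1],[0,0,0.002,0,0,0,-1],[0,0,0.003,0,0,0,-1],[0,0,0.003,0,0,0,-1]]'
```

```text
clock: 8.25
position: [519.9, -44.9, 60.3]
ee_rot: [0.992, -0.126, -0.0, 0.0]
contact_force: [0.1, 0.3, -0.5]
gripper_width: 13.1
grasp_force: 59.0
clock: 8.75
position: [519.9, -44.9, 57.5]
ee_rot: [0.992, -0.126, 0.0, 0.0]
contact_force: [-0.4, -0.3, 3.0]
gripper_width: 13.5
grasp_force: 59.3
```

```bash
python3 -m handwheel '[[0,0,0.001,0,0,0,-1],[0,0,0.002,0,0,0,-1],[0,0,0.002,0,0,0,-1]]'; python3 -m handwheel '[[0,0,0.0005,0,0,0,-1],[0,0,0.001,0,0,0,-1],[0,0,0.001,0,0,0,-1]]';python3 -m handwheel '[[0,0,0.0005,0,0,0,-1],[0,0,0.001,0,0,0,-1],[0,0,0.001,0,0,0,-1]]'
```

```text
clock: 9.12
position: [519.9, -44.9, 55.4]
ee_rot: [0.992, -0.126, 0.0, 0.0]
contact_force: [-1.1, 0.8, 3.8]
gripper_width: 13.4
grasp_force: 59.4
clock: 9.5
position: [519.9, -44.9, 54.4]
ee_rot: [0.992, -0.126, 0.0, -0.0]
contact_force: [-1.7, -0.3, 3.8]
gripper_width: 13.4
grasp_force: 59.5
clock: 9.88
position: [519.9, -44.9, 53.3]
ee_rot: [0.992, -0.126, 0.0, 0.0]
contact_force: [-2.0, 0.1, 4.9]
gripper_width: 12.8
grasp_force: 59.6
```

```bash
python3 -m handwheel '[[0,0.00015,0,0,0,0.1,-1],[0,0.0003,0,0,0,0.2,-1],[-0.0001,0.0004,0,0,0,0.3,-1],[-0.0001,0.0006,0,0,0,0.4,-1],[-0.0001,0.0006,0,0,0,0.4,-1]]';  python3 -c "
from h import *
p,R,s=tool();print(p,s['contact_force'],s['wrist_torque'],yaw())"
```

```text
clock: 10.5
position: [520.5, -45.3, 53.6]
ee_rot: [0.947, -0.32, 0.001, -0.0]
contact_force: [-0.1, -0.1, 4.7]
gripper_width: 13.5
grasp_force: 59.8
[520.49804062 -45.27212341  53.63559858] [-0.1478722  -0.05096161  4.69651585] [-0.01400082 -0.08519385 -0.04435565] -37.32679295729238
```

```bash
python3 -m handwheel '[[0,0.0002,0,0,0,0.15,-1],[-0.0001,0.0004,0,0,0,0.3,-1],[-0.0002,0.0006,0,0,0,0.45,-1],[-0.0003,0.0008,0,0,0,0.6,-1],[-0.0004,0.001,0,0,0,0.75,-1],[-0.0005,0.0011,0,0,0,0.85,-1],[-0.0005,0.0011,0,0,0,0.85,-1]]';  python3 -c "
from h import *
p,R,s=tool();print(p,s['contact_force'],s['wrist_torque'],yaw())"
```

```text
clock: 11.38
position: [519.2, -45.9, 53.6]
ee_rot: [0.732, -0.682, 0.001, -0.001]
contact_force: [0.2, -0.4, 4.5]
gripper_width: 13.3
grasp_force: 59.8
[519.21876046 -45.90651673  53.56034528] [ 0.22729767 -0.42092278  4.47495087] [ 0.01002197 -0.1691682  -0.00411188] -85.95031254884154
```

```bash
python3 -m handwheel '[[0,0.0002,0,0,0,0.11,-1],[-0.0001,0.0003,0,0,0,0.22,-1],[-0.0001,0.0005,0,0,0,0.325,-1],[-0.0001,0.0005,0,0,0,0.325,-1]]';  python3 -c "
from h import *
p,R,s=tool();print(p,s['contact_force'],s['wrist_torque'],yaw())"; python3 -m handwheel '[[0,0,0,0,0,0.03,-1],[0,0,0,0,0,0.06,-1],[0,0,0,0,0,0.06,-1]]';  python3 -c "
from h import *
p,R,s=tool();print(p,s['contact_force'],s['wrist_torque'],yaw())"
```

```text
clock: 11.88
position: [518.4, -45.9, 53.5]
ee_rot: [-0.612, 0.791, -0.0, 0.0]
contact_force: [0.7, 0.8, 4.4]
gripper_width: 13.3
grasp_force: 59.8
[518.42962052 -45.88635976  53.45376913] [0.6652023  0.77485028 4.4286911 ] [-0.06440917 -0.20769365 -0.02959076] -104.53356513322767
clock: 12.25
position: [518.2, -45.9, 53.4]
ee_rot: [-0.587, 0.81, -0.0, 0.0]
contact_force: [2.2, -0.6, 5.8]
gripper_width: 13.2
grasp_force: 59.8
[518.23735    -45.88955173  53.38657578] [ 2.16591495 -0.60992405  5.7697899 ] [-0.04557246 -0.24001654 -0.01326451] -108.14440055247836
```

```bash
python3 -m handwheel '[[0,0,0,0,0,0.02,-1],[0,0,0,0,0,0.04,-1],[0,0,0,0,0,0.04,-1]]';  python3 -c "
from h import *
p,R,s=tool();print(p,s['contact_force'],s['wrist_torque'],yaw())"
```

```text
clock: 12.62
position: [518.1, -45.9, 53.3]
ee_rot: [-0.57, 0.821, -0.0, 0.0]
contact_force: [0.8, 0.2, 3.9]
gripper_width: 13.4
grasp_force: 59.8
[518.06339741 -45.92781397  53.32189144] [0.77991276 0.2143548  3.90696666] [ 0.02638284 -0.27588826  0.01368663] -110.46584286463822
```

```bash
python3 -m handwheel '[[0,0,-0.001,0,0,0,-1],[0,0,-0.002,0,0,0,-1],[0,0,-0.003,0,0,0,-1],[0,0,-0.004,0,0,0,-1],[0,0,-0.005,0,0,0,-1],[0,0,-0.005,0,0,0,-1]]';  python3 -c "
from h import *
p,R,s=tool();print(p,s['contact_force'],s['wrist_torque'],yaw())"
```

```text
clock: 13.38
position: [518.0, -45.9, 58.2]
ee_rot: [-0.57, 0.821, 0.0, -0.0]
contact_force: [0.7, 0.4, 2.1]
gripper_width: 13.3
grasp_force: 59.4
[517.98400359 -45.92770815  58.2453879 ] [0.74579209 0.42483482 2.12807464] [ 0.00318542 -0.50851096 -0.03291347] -110.4555089929886
```

```bash
python3 -m handwheel '[[0,0,-0.0005,0,0,0,-1],[0,0,-0.001,0,0,0,-1],[0,0,-0.001,0,0,0,-1]]';  python3 - <<'E'
from h import *
p,R,s=tool();print(p,s['contact_force'],s['wrist_torque'],yaw());save('wrist','w4')
E
```

```text
clock: 13.75
position: [518.0, -45.9, 59.1]
ee_rot: [-0.57, 0.821, 0.0, -0.0]
contact_force: [1.9, 1.0, 0.6]
gripper_width: 13.7
grasp_force: 59.1
[517.9802507  -45.9321489   59.10365167] [1.88131945 0.96317787 0.55043572] [ 0.030464   -0.67162854 -0.00500021] -110.46163884649783
```

View pics/w4.png

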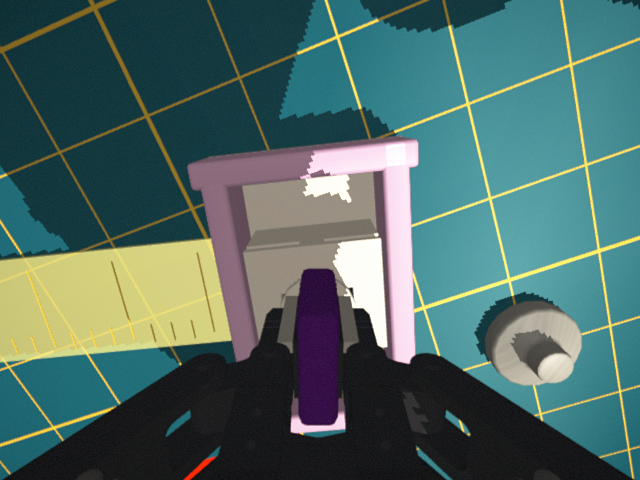

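```bash
python3 -m handwheel '[[0,0,0,0,0,0,-0.5],[0,0,0,0,0,0,-0.2],[0,0,0,0,0,0,0],[0,0,0,0,0,0,0],[0,0,-0.02,0,0,0,0],[0,0,-0.06,0,0,0,0],[0,0,-0.1,0,0,0,0],[0,0,-0.12,0,0,0,0],[0,0,-0.12,0,0,0,0]]';  python3 - <<'E'
from h import *
p,R,s=tool();print(p,s['contact_force'],s['wrist_torque'],yaw());im,d=save('wrist','w5')
H,S,V=cv2.split(cv2.cvtColor(im,cv2.COLOR_BGR2HSV))
rect(((H>125)&(H<150)&(S>100)).astype(np.uint8),(p,R),95,'grip')
E
```

```text
clock: 14.92
position: [518.8, -45.7, 180.9]
ee_rot: [-0.57, 0.821, -0.001, 0.002]
contact_force: [0.1, 0.1, -1.3]
gripper_width: 42.9
grasp_force: 0.0
[518.83077177 -45.74002563 180.86625788] [ 0.144966    0.05921316 -1.27655213] [0.02594678 0.04427986 0.07704788] -110.44852195303517
grip px [ 309  205   22   77 1485] centre [516.6 -50.4] size [51.3 13.2] axis 69.7
```

View pics/w5.png

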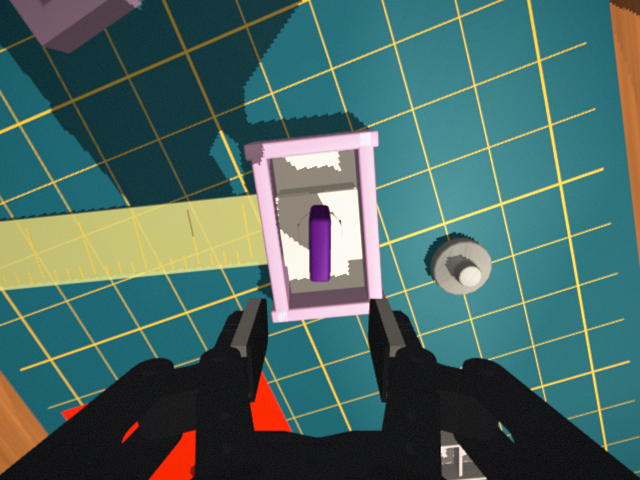

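The key stands by itself in the shoe, its grip at about (320,243) and roughly 6° past the quarter turn. The weight and the track have not moved. I'll check its height from depth before handing in.

```bash
python3 - <<'E'
from h import *
a=tool();p,R=a[0],a[1];d=np.load('pics/w5.npy');m=camera_model('wrist');K=np.array(m['K']);E=np.array(m['hand_eye'])
def P(u,v):
    D=np.median(d[v-1:v+2,u-1:u+2]);c=E[:3,:3]@(np.linalg.inv(K)@[u,v,1]*D)+E[:3,3];return (p+R.apply(c)).round(1)
for n,u,v in [('grip front',321,228),('grip mid',321,245),('grip back',320,268),('grip L',315,250),('grip R',326,250),('rim',320,140),('rim2',372,200),('shoe',345,255),('collar',340,222)]: print(n,P(u,v))
E
```

```text
grip front [510.4 -61.   95.9]
grip mid [514.3 -50.4  95.6]
grip back [520.4 -35.8  95.3]
grip L [519.1 -48.7  95.8]
grip R [512.5 -46.3  96. ]
rim [ 493.2 -108.4   37.5]
rim2 [471.2 -52.4  36.6]
shoe [505.3 -18.7  41. ]
collar [500.3 -43.9  34.2]
```

```bash
python3 -c "
from bench import job_done
print(job_done())"
```

```text
the job is handed in; nothing more can be done
None
```

The key is locked upright by itself in the shoe, about 6° past the quarter turn, and spring-lifted to its seat height. I handed the job in at about 15 s; the force readings I checked stayed under 7 N, and no verdict came back.

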